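# Put four table things back on their own coasters

### The arm

A 7-joint arm with a two-finger parallel gripper is mounted at the origin on a cart in front of the work surface, level with it; the furniture and walls round the work are solid. World frame = base frame: x ahead of the robot, y to its left, z up, the work surface at z = 0. Lengths are in mm, angles in rad, forces in N, time in s.
With the tool pointing down it reaches from about 350 to 900 mm from the base axis. Payload 19.9 kg.
Tool frame: the origin (TCP) lies on the centre line of the jaws, within the pads' length; the fingertips stand 14 mm ahead of it and the grasp point (between the pads) lies 5 mm behind it; z points along the fingers, y is the line along which they close (so a half turn about z gives the same grasp; the last joint's range is limited). The gripper opens to 94 mm and grips with 3 to 60 N. Pads are 16 mm wide; open, the fingers measure 119 mm over their backs; the gripper's body (75 mm by 177 mm) begins 78 mm behind the grasp point.
Start: joints at [1.276, 0.417, -0.01, 1.614, 0.005, 1.111, -0.053], TCP at [156.318, -605.116, 219.425] pointing down, gripper open.
Joint ranges: [-2.81, 2.81], [-0.39, 2.02], [-1.27, 1.25], [0.06, 2.57], [-1.19, 4.33], [0.19, 2], [-2.82, 2.82]. Speed limits (rad/s): [1.89, 1.89, 2.39, 2.39, 3.01, 3.01, 3.01].

### API

Orientations are given as [roll, pitch, yaw] about the fixed x, y, z axes, in that order (R = Rz(yaw) Ry(pitch) Rx(roll)).
In Python, from plant import bot gives the robot as it stands.
- The arm moves only by the shell command python3 -m jog 'ROWS' [FORCE]. ROWS is a JSON object of lists of equal length, an entry for each row: "delta_pos": the shift along the tool's x, y, z as a fraction of full scale, a list of three; "twist": the turn, a rotation vector about the tool's x, y, z as a fraction of full scale, a list of three; "fingers": the opening, from -1 (shut) to 1 (fully open). A call has 1 to 12 rows; each row shifts and turns the commanded pose from where the row before left it, along the tool's axes as they then stand; what a row does not reach is not made up. Full scale, the value 1, is 2.5 cm for a shift and 45 degrees for a turn. A row lasts 1/10 s, in which the tool goes at most 50 mm and 8.59 degrees, less where a joint would pass 70% of its speed; a pose out of reach is approached as far as the arm can. A call with a number of a shift or a turn outside -1 to 1 is refused whole. A call with a gripper value outside its range is refused whole. The fingers move at their own pace and stop on an object; FORCE is the grip in N (left out, the last holds). Time passes only in rows, so rows that do not move let the fingers close. It gives the time, the measured TCP pose, the force, the opening and the grip force at its end, in the units of the state.
- bot.state(): the state, without advancing time (a new reading comes with each control period).
- bot.grab_frame(name): name is "scene" or "top" or "wrist"; returns a dict with "color" (420x560x3 uint8, blue, green, red), "z_map" (420x560 float32, mm along the optical axis (not along the pixel's ray), 0 where there is no reading), "vertical_fov" (degrees; the focal length in pixels is half the picture's height over the tangent of half this angle, whatever the lens; pixels are square), "cx", "cy" (the principal point, pixels), "position" and "rotation" of the camera in the world; the wrist camera has in their place "tool_from_camera" (4x4, takes a point from camera to tool coordinates, whose origin is the TCP and whose axes are the flange's). Camera axes: x right, y down, z forward; pixel columns grow to the right and rows downward; lengths in mm; the calibration is good to about 2 mm. A picture is of the moment at which its call begins: read the wrist's pose just before it.
- bot.sign_off(): hands the job in; it is judged then, once.
Trained networks look in the newest picture that a camera, given by its name, has taken for a name from the list of things; names that differ only in an ending like _2 or _b are one class to them, and where a whole thing is asked for, a point or a joint stands for the part that bears it (a point fixed in the world has none). Each returns a list of dicts, best first, with "score" (0 to 1); they miss things now and then, are a little off and sometimes report something else, mostly with a low value. They report only what shows in the picture. A call takes as long as a camera call. They do not tell look-alikes from the thing itself.
- bot.spot_in(name, camera): "centre" ([column, row] in pixels, amid what is visible of it).
- bot.mark_of(name, camera): "centre" ([column, row] in pixels: a listed point, or the origin of a listed thing).
The state is a dict: "time": time; "qpos": joint angles; "qvel": joint speeds; "effort": joint torques, N m; "tcp_pos": TCP position; "eef_rot": TCP orientation; "wrist_force": force on the tool from outside, world axes, zero at the start; "ft_torque": the same for the moment, N m; "opening": finger opening in mm; "grasp_force": force on a finger pad.
Only numpy, scipy, OpenCV 4.12 (cv2) and the standard library are available. Lean on these libraries where they do the work, as an engineer would, in place of code of your own. Each camera call takes 0.05 s, during which the arm holds its last target. There are 200 camera calls.

### The job

The four things on the coasters have got mixed up, each on another's place: move them so that the tall pepper mill stands on the round coaster, the short salt mill on the square one, the spice jar on the hexagonal one and the black beaker on the oblong one. Stand each upright in the middle of its own coaster, without laying or knocking any of them over; the empty cross-shaped trivet is there as a free spot on the way. Leave the small white cup where it is.

Things in the scene. Friction and masses are not known exactly. Their poses are not given: they have to be found in the camera images.
- pepper_mill: tall pepper mill of pale turned wood, round, 150 mm high, 58 mm across the foot, narrow-waisted; its head, from 109 to 139 mm up, is 49 mm across and is the place to grip (fixed, does not turn), with a small metal knob on top (12 mm across, 138 to 150 mm up). About 0.18 kg. Stands upright at first, on a wrong coaster. Origin: centre of its foot; z up along its axis
- salt_mill: short salt mill of the same pale wood and shape, 110 mm high, 58 mm across the foot; its head, from 80 to 99 mm up, is 49 mm across and is the place to grip (fixed), with a small metal knob on top (98 to 110 mm up). About 0.18 kg. Stands upright at first, on a wrong coaster. Origin: centre of its foot; z up along its axis
- spice_jar: round glass spice jar with a green screw cap, 106 mm high, 46 mm across; the cap (85 to 106 mm up, 45 mm across, fixed on) and the glass below can be gripped. About 0.11 kg. Stands upright at first, on a wrong coaster. Origin: centre of its foot; z up along its axis
- beaker: plain black open beaker, round, 83 mm high, 57 mm across at the rim and 50 mm at the foot; grip it across the outside, 50 to 70 mm up. About 0.11 kg. Stands upright at first, on a wrong coaster. Origin: centre of its foot; z up along its axis
- coaster_round: round coaster, 90 mm across, where the pepper mill belongs; fixed, of the same dark wood as the others, 6 mm thick. Origin: centre of its underside on the worktop (its top is at z = 0.006); z up. The five wooden pieces and the cup stand in two rows of three along y, 130 mm or more apart (centre to centre) within a row, the rows 115 mm or more apart in x
- coaster_square: square coaster, 80 x 80 mm, where the salt mill belongs; fixed, of the same dark wood as the others, 6 mm thick. Origin: centre of its underside on the worktop (its top is at z = 0.006); z up
- coaster_hexagon: hexagonal coaster, 86 mm over the flats, where the spice jar belongs; fixed, of the same dark wood as the others, 6 mm thick. Origin: centre of its underside on the worktop (its top is at z = 0.006); z up
- coaster_oblong: oblong coaster, 66 x 100 mm (long along its own y), where the beaker belongs; fixed, of the same dark wood as the others, 6 mm thick. Origin: centre of its underside on the worktop (its top is at z = 0.006); z up
- trivet_cross: cross-shaped trivet, two bars 100 x 36 mm crossing in the middle, empty at first: the free spot where a thing can stand for a while; fixed, of the same dark wood as the others, 6 mm thick. Origin: centre of its underside on the worktop (its top is at z = 0.006); z up
- cup: small white cup with a handle, a bystander, 67 mm high, 60 mm across its body, 80 mm over the handle (along its y); origin: in the middle of its length under it. Loose, 0.17 kg. A teaspoon and a fork, under 18 mm high, lie on the worktop between the things and do not matter; a microwave oven stands behind the rows
Things that resemble listed ones, but are neither listed nor needed, are in the scene too. What is shaped like the beaker but red is not meant.

How it is judged (in metres and radians):
At the end, for the whole second after the job is handed in: Pepper mill on the round coaster, salt mill on the square, spice jar on the hexagonal, beaker on the oblong: each within 15 mm of its middle, upright within 0.1 rad, foot on the wood (z below 10 mm), at rest; the cup within 20 mm of its start (horizontal distance between pepper_mill and coaster_round below 0.015 m and height (world z) of each of pepper_mill, salt_mill, spice_jar, beaker below 0.01 m and angle between each of pepper_mill, salt_mill, spice_jar, beaker's own z axis and vertical below 0.1 rad and linear speed of each of pepper_mill, salt_mill, spice_jar, beaker below 0.02 m/s and horizontal distance between salt_mill and coaster_square below 0.015 m and horizontal distance between spice_jar and coaster_hexagon below 0.015 m and horizontal distance between beaker and coaster_oblong below 0.015 m and distance of cup from where it was at the start of the episode below 0.02 m); the robot touches nothing.
It fails at once if one of the four things is laid or knocked over (tilted more than 0.6 rad) (angle between any of pepper_mill, salt_mill, spice_jar, beaker's own z axis and vertical above 0.6 rad).
It fails at once if the white cup is shoved 20 mm or more, or tipped (distance of cup from where it was at the start of the episode above 0.02 m or angle between cup's own z axis and vertical above 0.4 rad).
It also fails if it takes over 125 s, if anything falls off the work surface, if the arm or the gripper's body presses on something with over 40 N, if the wrist force passes 120 N, or if a joint passes its speed limit or range.

## Working session

There is one attempt and no reset: what is moved stays moved. The work goes in short steps, Python scripts to look and compute and a shell command to move; the robot and the scene stay as the last step left them, time stands still between calls to the robot, and variables do not carry over. Pictures are saved under pics/ and viewed, at most 14 in all, crops included, and the job is handed in when it is done.

```bash
mkdir -p pics
cat > h.py <<'E'
import numpy as np, cv2, json
from plant import bot
from scipy.spatial.transform import Rotation as R
def cam(name):
    s=bot.state(); f=bot.grab_frame(name)
    h=f["color"].shape[0]; f["f"]=h/2/np.tan(np.radians(f["vertical_fov"])/2)
    if "tool_from_camera" in f:
        T=np.array(f["tool_from_camera"]); Rt=R.from_euler("xyz",s["eef_rot"]).as_matrix()
        f["R"]=Rt@T[:3,:3]; f["p"]=Rt@T[:3,3]+np.array(s["tcp_pos"])
    else:
        r=np.array(f["rotation"]); f["R"]=r if r.shape==(3,3) else None; f["p"]=np.array(f["position"])
        if f["R"] is None: print("rot",r)
    return f
def ray(f,uv):
    d=np.array([(uv[0]-f["cx"])/f["f"],(uv[1]-f["cy"])/f["f"],1.]); return f["R"]@d
def at_z(f,uv,z):
    d=ray(f,uv); return f["p"]+d*(z-f["p"][2])/d[2]
def at_depth(f,uv):
    u,v=int(round(uv[0])),int(round(uv[1])); w=f["z_map"][max(v-1,0):v+2,max(u-1,0):u+2]; w=w[w>0]
    return f["p"]+ray(f,uv)*(np.median(w) if w.size else np.nan)
def proj(f,P):
    c=f["R"].T@(np.array(P)-f["p"]); return [f["cx"]+f["f"]*c[0]/c[2],f["cy"]+f["f"]*c[1]/c[2]]
NAMES=["pepper_mill","salt_mill","spice_jar","beaker","coaster_round","coaster_square","coaster_hexagon","coaster_oblong","trivet_cross","cup"]
E
python3 - <<'E'
from h import *
print(bot.state())
for c in ["scene","top"]:
    f=cam(c); cv2.imwrite(f"pics/{c}0.png",f["color"]); print(c,f["p"],f["f"])
    for n in NAMES:
        for k in ("mark_of","spot_in"):
            print(n,k,[( [round(x) for x in d["centre"]],round(d["score"],2),np.round(at_depth(f,d["centre"])).tolist()) for d in getattr(bot,k)(n,c)[:3]])
E
```

```text
{'time': 0.0, 'qpos': array([ 1.2765176 ,  0.41799616, -0.0103055 ,  1.614156  ,  0.00474752,
        1.11070992, -0.05298622]), 'qvel': array([-4.02432037e-05, -1.44670928e-03, -1.65830397e-05, -4.88999214e-05,
        1.19440452e-03,  7.33927017e-04, -6.98546261e-04]), 'effort': array([ 9.84657199e-04, -8.51244664e+01,  6.39627445e-01, -4.25983822e+01,
       -4.87066037e-02,  1.87573757e-02,  2.59723010e-04]), 'tcp_pos': array([ 156.19717883, -604.79788377,  218.81907813]), 'eef_rot': array([-3.14035262e+00,  1.33831753e-04,  2.52824170e-01]), 'wrist_force': array([ 0.13845168, -0.03723229,  0.54472131]), 'ft_torque': array([-0.015189  , -0.01283639,  0.00352288]), 'grasp_force': 0.0, 'opening': 94.00338844051257}
rot [-2.13361685  0.01417938 -2.69980003]
scene [204.61814798 728.50704529 494.75844247] 391.92933295408386Traceback (most recent call last):
  File "<stdin>", line 7, in <module>
  File "h.py", line 20, in at_depth
    return f["p"]+ray(f,uv)*(np.median(w) if w.size else np.nan)
                  ~~~^^^^^^
  File "h.py", line 15, in ray
    d=np.array([(uv[0]-f["cx"])/f["f"],(uv[1]-f["cy"])/f["f"],1.]); return f["R"]@d
                                                                           ~~~~~~^~
ValueError: matmul: Input operand 0 does not have enough dimensions (has 0, gufunc core with signature (n?,k),(k,m?)->(n?,m?) requires 1)
```

```bash
sed -i 's/f\["R"\]=r if r.shape==(3,3) else None; /f["R"]=R.from_euler("xyz",r).as_matrix(); /; /if f\["R"\] is None/d' h.py
python3 - <<'E'
from h import *
for c in ["scene","top"]:
    f=cam(c); cv2.imwrite(f"pics/{c}0.png",f["color"]); print(c,f["p"],f["f"])
    for n in NAMES:
        for k in ("mark_of","spot_in"):
            print(n,k,[( [round(x) for x in d["centre"]],round(d["score"],2),np.round(at_depth(f,d["centre"])).tolist()) for d in getattr(bot,k)(n,c)[:3]])
E
```

```text
scene [204.61814798 728.50704529 494.75844247] 391.92933295408386
pepper_mill mark_of [([269, 300], 0.81, [429.0, 323.0, 33.0])]
pepper_mill spot_in [([266, 273], 0.89, [434.0, 317.0, 83.0])]
salt_mill mark_of [([194, 270], 0.87, [583.0, 314.0, 34.0])]
salt_mill spot_in [([187, 255], 0.84, [593.0, 315.0, 66.0])]
spice_jar mark_of [([277, 191], 0.58, [584.0, -25.0, 22.0])]
spice_jar spot_in [([276, 171], 0.89, [587.0, -26.0, 76.0]), ([265, 270], 0.75, [435.0, 319.0, 91.0]), ([246, 231], 0.38, [582.0, 136.0, 6.0])]
beaker mark_of [([304, 245], 0.68, [430.0, 171.0, 40.0]), ([292, 174], 0.68, [590.0, -132.0, 18.0])]
beaker spot_in [([307, 228], 0.71, [425.0, 171.0, 81.0]), ([294, 160], 0.59, [586.0, -132.0, 58.0])]
coaster_round mark_of [([311, 252], 0.62, [417.0, 166.0, 21.0]), ([340, 206], 0.48, [427.0, -41.0, 8.0])]
coaster_round spot_in [([308, 261], 0.93, [420.0, 175.0, 6.0])]
coaster_square mark_of [([278, 192], 0.62, [582.0, -26.0, 20.0]), ([308, 253], 0.41, [422.0, 168.0, 20.0])]
coaster_square spot_in [([279, 192], 0.74, [580.0, -27.0, 18.0])]
coaster_hexagon mark_of [([268, 302
[... 1493 characters left out ...]
5.0, 70.0])]
coaster_square spot_in [([342, 188], 0.68, [575.0, -28.0, 7.0]), ([279, 183], 0.53, [584.0, 120.0, 7.0])]
coaster_hexagon mark_of [([198, 240], 0.9, [442.0, 285.0, 77.0])]
coaster_hexagon spot_in [([206, 248], 0.57, [428.0, 281.0, 17.0])]
coaster_oblong mark_of [([201, 176], 0.61, [586.0, 292.0, 55.0]), ([199, 242], 0.59, [439.0, 285.0, 67.0])]
coaster_oblong spot_in [([212, 181], 0.75, [586.0, 279.0, 8.0])]
trivet_cross mark_of [([280, 185], 0.84, [580.0, 118.0, 6.0])]
trivet_cross spot_in [([282, 186], 0.58, [577.0, 114.0, 6.0])]
cup mark_of [([358, 252], 0.63, [426.0, -61.0, 5.0])]
cup spot_in [([365, 248], 0.95, [437.0, -78.0, 5.0]), ([272, 253], 0.56, [421.0, 132.0, 12.0])]
```

View pics/scene0.png

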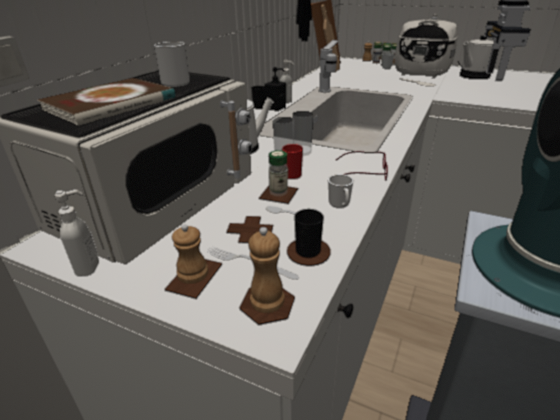

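View pics/top0.png

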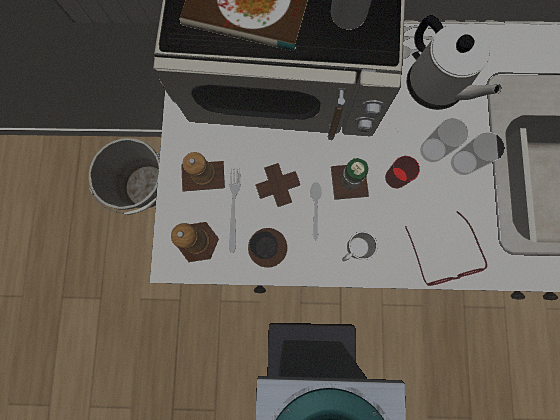

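The robot stands at the near edge. In the top picture:
- The tall mill (184,236) is on the hexagon.
- The short mill (195,163) is on the oblong.
- The black beaker (265,245) is on the round coaster, and the red one at (402,172) is the decoy.
- The green-capped jar (355,170) is on the square.
- The cross at (279,185) is free.

The scene picture agrees. I'll bring the wrist camera over the things next.

```bash
python3 -m jog '{"delta_pos":[[0,0,-1],[0,0,-1],[0,0,-1],[0,0,-1],[0,0,-1],[0.8,-1,-0.5],[0.8,-1,-0.5],[0.8,-1,0],[0.8,-1,0],[0.8,-1,0],[0.8,-1,0],[0.8,-1,0]],"twist":[[0,0,0.161],[0,0,0.161],[0,0,0],[0,0,0],[0,0,0],[0,0,0],[0,0,0],[0,0,0],[0,0,0],[0,0,0],[0,0,0],[0,0,0]],"fingers":[1,1,1,1,1,1,1,1,1,1,1,1]}'
python3 - <<'E'
from h import *
print(bot.state()["qpos"]); f=bot.grab_frame("wrist"); print(f["tool_from_camera"],f["vertical_fov"])
# microwave front: top view depth column profile
f=cam("top")
for v in (60,90,110,125,140): print(v,[np.round(at_depth(f,(u,v))).tolist() for u in (200,280,360)])
E
```

```text
time: 3.4
tcp_pos: [297.0, -429.0, 369.6]
eef_rot: [3.141, -0.0, -0.0]
wrist_force: [0.4, -0.7, 0.1]
opening: 93.9
grasp_force: 0.0
[ 0.98625468  0.12485424 -0.08913491  1.6555889   0.01141163  1.3613789
 -0.67545841]
[[-3.03211887e-04 -9.69076566e-01 -2.46760040e-01  7.17752371e+01]
 [ 9.99999949e-01 -3.18719034e-04  2.29019056e-05 -6.47806174e-01]
 [-1.00840821e-04 -2.46760020e-01  9.69076613e-01 -1.66475882e+02]
 [ 0.00000000e+00  0.00000000e+00  0.00000000e+00  1.00000000e+00]] 61.11140039884445
60 [[747.0, 257.0, 257.0], [746.0, 114.0, 262.0], [743.0, -25.0, 267.0]]
90 [[736.0, 278.0, 166.0], [714.0, 115.0, 213.0], [703.0, -30.0, 237.0]]
110 [[727.0, 295.0, 90.0], [725.0, 118.0, 99.0], [702.0, -44.0, 154.0]]
125 [[728.0, 317.0, -0.0], [714.0, 120.0, 40.0], [686.0, -51.0, 115.0]]
140 [[690.0, 314.0, -1.0], [692.0, 121.0, 0.0], [695.0, -71.0, 0.0]]
```

```bash
python3 -m jog '{"delta_pos":[[0.8,-1,-0.2],[0.8,-1,-0.2],[0.8,-1,-0.2],[0.8,-1,-0.2],[0.8,-1,-0.2],[0.8,-1,-0.2],[0.4,-1,0],[0.4,-1,0],[0.4,-1,0],[0.4,-1,0],[0.4,-1,0],[0.4,-1,0]],"twist":[[0,0,0],[0,0,0],[0,0,0],[0,0,0],[0,0,0],[0,0,0],[0,0,0],[0,0,0],[0,0,0],[0,0,0],[0,0,0],[0,0,0]],"fingers":[1,1,1,1,1,1,1,1,1,1,1,1]}'
python3 -m jog '{"delta_pos":[[0,-1,0],[0,-1,0],[0,-1,0],[0,-1,0],[0,-1,0],[0,0,0],[0,0,0]],"twist":[[0,0,0],[0,0,0],[0,0,0],[0,0,0],[0,0,0],[0,0,0],[0,0,0]],"fingers":[1,1,1,1,1,1,1]}'
cat > look.py <<'E'
from h import *
import sys,pickle
tag=sys.argv[1]; f=cam("wrist"); cv2.imwrite(f"pics/{tag}.png",f["color"]); pickle.dump(f,open(tag+".pkl","wb"))
print(np.round(f["p"]),bot.state()["qpos"].round(2))
for n in NAMES:
    for k in ("mark_of","spot_in"):
        print(n,k,[( [round(x) for x in d["centre"]],round(d["score"],2),"depth",np.round(at_depth(f,d["centre"])).tolist(),"z6",np.round(at_z(f,d["centre"],6 if n[0:2] in("co","tr") or k=="mark_of" else 80)[:2]).tolist()) for d in getattr(bot,k)(n,"wrist")[:3] if d["score"]>.4])
E
python3 look.py w1
```

```text
time: 4.7
tcp_pos: [476.6, -129.8, 399.6]
eef_rot: [3.141, -0.0, -0.001]
wrist_force: [-0.5, -0.9, -0.4]
opening: 94.1
grasp_force: 0.0
time: 5.4
tcp_pos: [476.5, -5.7, 399.5]
eef_rot: [3.141, -0.0, 0.0]
wrist_force: [1.0, -0.4, -0.4]
opening: 94.0
grasp_force: 0.0
[548.  -5. 566.] [ 0.45  0.04 -0.52  1.69  0.02  1.42 -1.64]
pepper_mill mark_of [([83, 187], 0.9, 'depth', [451.0, 280.0, 49.0], 'z6', [442.0, 303.0])]
pepper_mill spot_in [([55, 196], 0.8, 'depth', [450.0, 282.0, 115.0], 'z6', [442.0, 304.0])]
salt_mill mark_of [([68, 78], 0.65, 'depth', [603.0, 281.0, 49.0], 'z6', [607.0, 305.0])]
salt_mill spot_in [([48, 72], 0.91, 'depth', [603.0, 276.0, 100.0], 'z6', [606.0, 288.0]), ([189, 94], 0.66, 'depth', [583.0, 125.0, 7.0], 'z6', [579.0, 108.0])]
spice_jar mark_of [([305, 86], 0.72, 'depth', [586.0, -40.0, 114.0], 'z6', [595.0, -49.0])]
spice_jar spot_in [([307, 82], 0.82, 'depth', [591.0, -43.0, 113.0], 'z6', [594.0, -45.0])]
beaker mark_of [([373, 81], 0.93, 'depth', [602.0, -149.0, 5.0], 'z6', [601.0, -149.0]), ([180, 192], 0.61, 'depth', [435.0, 147.0, 11.0], 'z6', [434.0,
[... 735 characters left out ...]
n spot_in [([94, 173], 0.71, 'depth', [465.0, 282.0, 7.0], 'z6', [465.0, 283.0])]
coaster_oblong mark_of []
coaster_oblong spot_in [([91, 95], 0.75, 'depth', [583.0, 272.0, 8.0], 'z6', [583.0, 273.0])]
trivet_cross mark_of [([188, 98], 0.61, 'depth', [578.0, 127.0, 7.0], 'z6', [578.0, 127.0])]
trivet_cross spot_in [([193, 92], 0.73, 'depth', [586.0, 119.0, 7.0], 'z6', [587.0, 120.0])]
cup mark_of [([302, 188], 0.96, 'depth', [440.0, -46.0, 7.0], 'z6', [440.0, -46.0]), ([82, 187], 0.52, 'depth', [450.0, 281.0, 52.0], 'z6', [441.0, 306.0])]
cup spot_in [([309, 196], 0.88, 'depth', [427.0, -58.0, 7.0], 'z6', [442.0, -51.0]), ([98, 177], 0.55, 'depth', [459.0, 277.0, 7.0], 'z6', [470.0, 240.0])]
```

View pics/w1.png

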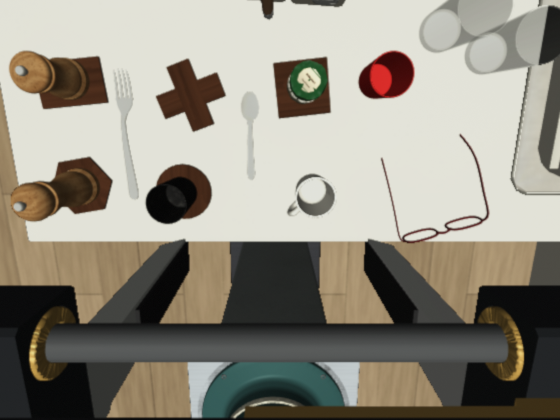

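The wrist view shows the salt mill head (35,72), pepper mill (45,195), beaker rim (172,200), jar cap (308,80), cross (190,95) and cup (315,193). The red beaker at (387,75) isn't the one meant. I'll take a second viewpoint further left.

```bash
python3 -m jog '{"delta_pos":[[0,-1,0],[0,-1,0],[0,-1,0],[0,-1,0],[0,-1,0],[0,-1,0],[0,-1,0],[0,-1,0],[0,-1,0],[0,-1,0],[0,0,0],[0,0,0]],"twist":[[0,0,0],[0,0,0],[0,0,0],[0,0,0],[0,0,0],[0,0,0],[0,0,0],[0,0,0],[0,0,0],[0,0,0],[0,0,0],[0,0,0]],"fingers":[1,1,1,1,1,1,1,1,1,1,1,1]}'
python3 look.py w2 | grep -v spot_in
cat > fit.py <<'E'
from h import *
import pickle
def cloud(f):
    h,w=f["z_map"].shape; u,v=np.meshgrid(np.arange(w),np.arange(h)); z=f["z_map"]
    c=np.stack([(u-f["cx"])/f["f"]*z,(v-f["cy"])/f["f"]*z,z],-1)
    P=c@f["R"].T+f["p"]; P[z<=0]=np.nan; return P
def hull_center(Q):  # enclosing circle
    c,r=cv2.minEnclosingCircle(Q[:,:2].astype(np.float32)); return np.round(c,1),round(r,1)
if __name__=="__main__":
    for t in ("w1","w2"):
        f=pickle.load(open(t+".pkl","rb")); P=cloud(f); C=f["color"].astype(int)
        print(t,"table z",np.nanmedian(P[150:170,225:240,2]))
        for n,(x,y,zl,zh) in dict(pepper=(430,300,115,150),salt=(585,300,85,108),jar=(585,-35,100,120),beaker=(425,145,78,95),cup=(430,-45,60,75)).items():
            m=(np.hypot(P[...,0]-x,P[...,1]-y)<60)&(P[...,2]>zl)&(P[...,2]<zh)
            m=cv2.erode(m.astype(np.uint8),np.ones((2,2)))>0
            Q=P[m]
            if len(Q)>5: print(n,len(Q),"topz",np.percentile(Q[:,2],95).round(1),hull_center(Q),Q.mean(0).round(1))
        for n,(x,y) in dict(hex=(430,300),oblong=(585,300),round=(427,145),square=(582,-30),cross=(580,120)).items():
            m=(np.hypot(P[...,0]-x,P[...,1]-y)<72)&(abs(P[...,2]-6.5)<5)&(C.sum(-1)<230)&(C[...,2]>C[...,0]+12)
            n_,l,s,_=cv2.connectedComponentsWithStats(m.astype(np.uint8)); k=1+np.argmax(s[1:,4]) if n_>1 else 0
            Q=P[l==k]; r=cv2.minAreaRect(Q[:,:2].astype(np.float32))
            print(n,len(Q),"z",np.median(Q[:,2]).round(1),"circ",hull_center(Q),"rect",np.round(r[0],1),np.round(r[1],1),round(r[2]),"bbox",Q[:,:2].min(0).round(),Q[:,:2].max(0).round())
E
python3 fit.py
```

```text
time: 7.65
tcp_pos: [476.4, 244.9, 399.3]
eef_rot: [-3.142, 0.001, 0.001]
wrist_force: [-0.2, -1.2, 0.4]
opening: 94.0
grasp_force: 0.0
[548. 246. 566.] [ 0.1   0.2  -0.74  1.55  0.13  1.44 -2.22]
pepper_mill mark_of [([235, 185], 0.88, 'depth', [468.0, 296.0, 134.0], 'z6', [444.0, 311.0])]
salt_mill mark_of [([237, 75], 0.78, 'depth', [599.0, 293.0, 105.0], 'z6', [610.0, 303.0]), ([460, 189], 0.52, 'depth', [444.0, -33.0, 34.0], 'z6', [438.0, -48.0])]
spice_jar mark_of [([472, 88], 0.6, 'depth', [588.0, -20.0, 56.0], 'z6', [592.0, -46.0])]
beaker mark_of [([539, 83], 0.73, 'depth', [597.0, -127.0, 33.0], 'z6', [599.0, -146.0])]
coaster_round mark_of [([339, 189], 0.61, 'depth', [439.0, 145.0, 11.0], 'z6', [438.0, 144.0])]
coaster_square mark_of [([467, 87], 0.95, 'depth', [591.0, -21.0, 42.0], 'z6', [593.0, -39.0])]
coaster_hexagon mark_of []
coaster_oblong mark_of [([240, 81], 0.67, 'depth', [592.0, 290.0, 104.0], 'z6', [601.0, 299.0])]
trivet_cross mark_of [([353, 94], 0.61, 'depth', [584.0, 131.0, 8.0], 'z6', [584.0, 130.0])]
cup mark_of [([456, 189], 0.88, 'depth', [441.0, -36.0
[... 1311 characters left out ...]
186 topz 91.4 (array([434.5, 146.9]), 28.7) [430.2 141.9  88.5]
cup 334 topz 68.6 (array([432.8, -56.9]), 36.6) [435.8 -61.4  66.3]
hex 884 z 7.0 circ (array([444.9, 306. ]), 46.8) rect [452. 303.] [83.4 76.9] 69 bbox [405. 260.] [488. 352.]
oblong 1459 z 7.1 circ (array([599.6, 302.4]), 57.0) rect [599.7 302.3] [63.3 96.9] 6 bbox [564. 252.] [635. 353.]
round 927 z 7.0 circ (array([434.4, 144.6]), 43.7) rect [440.6 149.4] [70.5 85.9] 38 bbox [392. 101.] [477. 187.]
square 1630 z 7.1 circ (array([592. , -42.5]), 54.0) rect [592.1 -42.7] [77.5 79.2] 6 bbox [550. -85.] [634.   0.]
cross 2513 z 7.1 circ (array([581.1, 124.7]), 50.9) rect [580.7 124.8] [90.5 90. ] 65 bbox [531.  75.] [631. 175.]
```

View pics/w2.png

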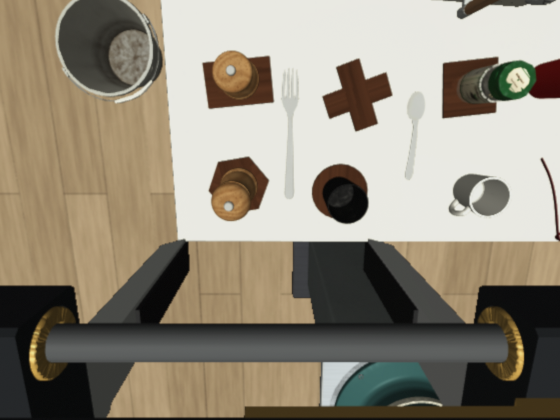

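Both views agree within 1–2 mm, and the heights (rim ~90, cap 114, coaster tops 7) match the text plus 1 mm. First move: beaker at (434.5,146.5) to the cross at (581,124).

```bash
python3 -m jog '{"delta_pos":[[-0.42,0.984,1],[-0.42,0.984,1],[-0.42,0.984,1],[-0.42,0.984,1],[0,0,1],[0,0,1],[0,0,1],[0,0,1],[0,0,1],[0,0,1],[0,0,1],[0,0,0]],"twist":[[0,0,0],[0,0,0],[0,0,0],[0,0,0],[0,0,0],[0,0,0],[0,0,0],[0,0,0],[0,0,0],[0,0,0],[0,0,0],[0,0,0]],"fingers":[1,1,1,1,1,1,1,1,1,1,1,1]}'
```

```text
time: 9.9
tcp_pos: [432.9, 146.1, 122.3]
eef_rot: [3.141, 0.004, 0.0]
wrist_force: [-0.8, 0.0, 1.2]
opening: 94.0
grasp_force: 0.0
```

```bash
python3 -m jog '{"delta_pos":[[0.03,0,0.8],[0.03,0,0.8],[0,0,0.8],[0,0,0],[0,0,0],[0,0,0],[0,0,0],[0,0,0],[0,0,0],[0,0,0],[0,0,0],[0,0,0]],"twist":[[0,0,0],[0,0,0],[0,0,0],[0,0,0],[0,0,0],[0,0,0],[0,0,0],[0,0,0],[0,0,0],[0,0,0],[0,0,0],[0,0,0]],"fingers":[1,1,1,1,-1,-1,-1,-1,-1,-1,-1,-1]}' 15
```

```text
time: 11.1
tcp_pos: [436.1, 146.6, 64.7]
eef_rot: [-3.141, -0.0, -0.0]
wrist_force: [0.3, 1.4, 5.9]
opening: 56.0
grasp_force: 15.0
```

```bash
python3 -m jog '{"delta_pos":[[0,0,-1],[0,0,-1],[0.976,0.149,0],[0.976,0.149,0],[0.976,0.149,0],[0.976,0.149,0],[0.976,0.149,0],[0.976,0.149,0],[0,0,0],[0,0,0.8],[0,0,0.8],[0,0,0]],"twist":[[0,0,0],[0,0,0],[0,0,0],[0,0,0],[0,0,0],[0,0,0],[0,0,0],[0,0,0],[0,0,0],[0,0,0],[0,0,0],[0,0,0]],"fingers":[-1,-1,-1,-1,-1,-1,-1,-1,-1,-1,-1,-1]}'
```

```text
time: 12.3
tcp_pos: [580.3, 123.8, 72.1]
eef_rot: [3.141, 0.004, 0.0]
wrist_force: [-0.8, -0.5, -1.9]
opening: 55.5
grasp_force: 15.0
```

```bash
python3 -m jog '{"delta_pos":[[0,0,0.15],[0,0,0.13],[0,0,0],[0,0,0],[0,0,0],[0,0,0],[0,0,0],[0,0,0],[0,0,-0.8],[0,0,-1],[0,0,-1],[0,0,0]],"twist":[[0,0,0],[0,0,0],[0,0,0],[0,0,0],[0,0,0],[0,0,0],[0,0,0],[0,0,0],[0,0,0],[0,0,0],[0,0,0],[0,0,0]],"fingers":[-1,-1,-1,-1,0.8,0.8,0.8,0.8,0.8,0.8,0.8,0.8]}'
```

```text
time: 13.5
tcp_pos: [583.7, 124.7, 140.6]
eef_rot: [-3.141, -0.004, -0.0]
wrist_force: [0.8, 0.2, 0.2]
opening: 84.3
grasp_force: 0.0
```

```bash
python3 -m jog '{"delta_pos":[[0,0,-1],[0,0,-1],[0,0,-1],[0,0,-1],[-0.685,-0.88,-1],[-0.685,-0.88,-1],[-0.685,-0.88,0],[-0.685,-0.88,0],[-0.685,-0.88,0],[-0.685,-0.88,0],[-0.685,-0.88,0],[-0.685,-0.88,0]],"twist":[[0,0,0],[0,0,0],[0,0,0],[0,0,0],[0,0,0],[0,0,0],[0,0,0],[0,0,0],[0,0,0],[0,0,0],[0,0,0],[0,0,0]],"fingers":[1,1,1,1,1,1,1,1,1,1,1,1]}' 20
python3 -m jog '{"delta_pos":[[0,0,0],[0,0,0]],"twist":[[0,0,0],[0,0,0]],"fingers":[1,1]}'
python3 look.py w3 >/dev/null; sed -i 's/("w1","w2")/__import__("sys").argv[1:]/; s/beaker=(425,145,78,95)/beaker=(434,145,78,95),beakT=(581,124,78,95)/' fit.py; python3 fit.py w3
```

```text
time: 14.7
tcp_pos: [444.5, 300.8, 287.0]
eef_rot: [3.141, 0.0, -0.0]
wrist_force: [0.2, -0.2, -0.6]
opening: 93.8
grasp_force: 0.0
time: 14.9
tcp_pos: [445.2, 300.1, 287.1]
eef_rot: [3.141, 0.0, 0.001]
wrist_force: [0.8, -0.8, 0.3]
opening: 93.8
grasp_force: 0.0
w3 table z 0.9474318309023602
pepper 1930 topz 145.5 (array([446.3, 302.3]), 24.4) [449.1 302.5 140.4]
salt 1993 topz 106.3 (array([603. , 299.9]), 24.3) [599.3 299.9 103. ]
beakT 803 topz 90.6 (array([580.1, 124.9]), 28.9) [581.9 120.9  86.3]
hex 1343 z 7.0 circ (array([444.2, 306.1]), 47.6) rect [454.6 307.1] [65.3 94.9] 5 bbox [419. 259.] [489. 353.]
oblong 2654 z 7.1 circ (array([599.5, 302.5]), 57.4) rect [599.4 302.3] [64.4 97.8] 6 bbox [563. 251.] [635. 354.]
round 3637 z 7.1 circ (array([434.6, 144.9]), 44.0) rect [434.5 145. ] [86.8 86.6] 59 bbox [391. 101.] [478. 189.]
square 1625 z 7.1 circ (array([589.4, -18. ]), 40.9) rect [589.4 -18.1] [77.8 31.1] 6 bbox [550. -37.] [629.   1.]
cross 1412 z 7.1 circ (array([591. , 145.4]), 45.7) rect [592.4 149.5] [42.7 90.8] 71 bbox [550. 119.] [632. 176.]
```

View pics/w3.png

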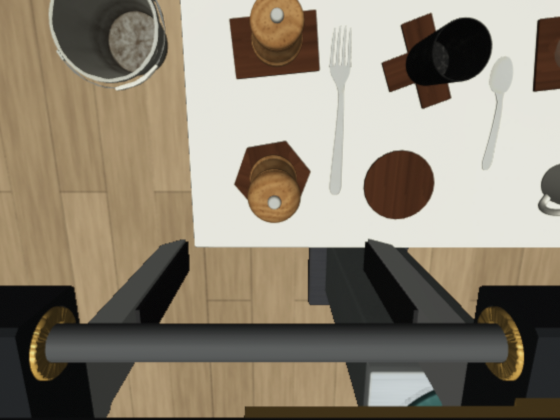

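The beaker stands upright on the cross (450,50), and the round coaster (398,184) is free with its centre at (434.6,144.8). Next is the pepper mill at (446.5,301.5).

```bash
python3 -m jog '{"delta_pos":[[0.04,-0.04,0.926],[0,0,0.926],[0,0,0.926],[0,0,0.926],[0,0,0.926],[0,0,0.926],[0,0,0.926],[0,0,0],[0,0,0]],"twist":[[0,0,0],[0,0,0],[0,0,0],[0,0,0],[0,0,0],[0,0,0],[0,0,0],[0,0,0],[0,0,0]],"fingers":[1,1,1,1,1,1,1,1,1]}'
python3 -m jog '{"delta_pos":[[0,0,0],[0,0,0],[0,0,0],[0,0,0],[0,0,0],[0,0,0],[0,0,0],[0,0,0],[0,0,0],[0,0,0]],"twist":[[0,0,0],[0,0,0],[0,0,0],[0,0,0],[0,0,0],[0,0,0],[0,0,0],[0,0,0],[0,0,0],[0,0,0]],"fingers":[-1,-1,-1,-1,-1,-1,-1,-1,-1,-1]}' 25
```

```text
time: 16.85
tcp_pos: [446.3, 301.4, 125.9]
eef_rot: [-3.141, 0.0, 0.0]
wrist_force: [0.7, -0.4, -0.6]
opening: 94.3
grasp_force: 0.0
time: 17.85
tcp_pos: [446.3, 301.2, 125.5]
eef_rot: [-3.141, -0.0, -0.0]
wrist_force: [0.3, -0.1, 1.1]
opening: 47.5
grasp_force: 25.0
```

```bash
python3 -m jog '{"delta_pos":[[0,0,-0.8],[0,0,-0.8],[-0.067,0.6,0],[-0.067,0.9,0],[-0.067,0.9,0],[-0.067,0.9,0],[-0.067,0.9,0],[-0.067,0.9,0],[-0.067,0.7,0],[0,0.464,0],[0,0,0],[0,0,0]],"twist":[[0,0,0],[0,0,0],[0,0,0],[0,0,0],[0,0,0],[0,0,0],[0,0,0],[0,0,0],[0,0,0],[0,0,0],[0,0,0],[0,0,0]],"fingers":[-1,-1,-1,-1,-1,-1,-1,-1,-1,-1,-1,-1]}'
python3 -m jog '{"delta_pos":[[0,0,0.6],[0,0,0.6],[0,0,0.36],[0,0,0],[0,0,0],[0,0,0]],"twist":[[0,0,0],[0,0,0],[0,0,0],[0,0,0],[0,0,0],[0,0,0]],"fingers":[-1,-1,-1,-1,-1,-1]}'
```

```text
time: 19.05
tcp_pos: [434.5, 144.7, 165.2]
eef_rot: [-3.141, 0.0, -0.0]
wrist_force: [0.9, 0.7, -0.8]
opening: 47.5
grasp_force: 25.0
time: 19.65
tcp_pos: [434.7, 144.7, 126.9]
eef_rot: [-3.141, -0.0, 0.0]
wrist_force: [0.2, -0.5, -2.8]
opening: 47.8
grasp_force: 25.2
```

```bash
python3 -m jog '{"delta_pos":[[0,0,0.05],[0,0,0],[0,0,0],[0,0,0],[0,0,0],[0,0,0],[0,0,0],[0,0,-0.6],[0,0,-1],[0,0,-1],[0,0,-1],[0,0,-1]],"twist":[[0,0,0],[0,0,0],[0,0,0],[0,0,0],[0,0,0],[0,0,0],[0,0,0],[0,0,0],[0,0,0],[0,0,0],[0,0,0],[0,0,0]],"fingers":[-1,-1,1,1,1,1,1,1,1,1,1,1]}'
python3 -m jog '{"delta_pos":[[0,0,-1],[0,0,-1],[0,0,0],[0,0,0]],"twist":[[0,0,0],[0,0,0],[0,0,0],[0,0,0]],"fingers":[1,1,1,1]}'
sed -i 's/cup=/pepR=(434,145,115,150),cup=/' fit.py
python3 look.py w4 >/dev/null;  python3 fit.py w4
```

```text
time: 20.85
tcp_pos: [434.4, 144.5, 241.2]
eef_rot: [-3.142, 0.0, 0.0]
wrist_force: [0.4, 0.5, 0.3]
opening: 94.1
grasp_force: 0.0
time: 21.25
tcp_pos: [434.6, 144.4, 290.1]
eef_rot: [3.141, -0.001, -0.0]
wrist_force: [-0.3, -0.5, -0.6]
opening: 93.9
grasp_force: 0.0
w4 table z 0.871563397967293
salt 1645 topz 106.1 (array([602.9, 298.9]), 24.2) [594.6 295.3 101.6]
jar 2152 topz 114.5 (array([593. , -43.6]), 23.3) [589.6 -41.1 112.3]
beakT 432 topz 90.7 (array([579.7, 124.6]), 28.0) [589.5 121.8  86.5]
pepR 1867 topz 145.4 (array([435.3, 146.2]), 24.3) [437.9 146.3 140.4]
cup 585 topz 68.5 (array([432.5, -56.8]), 36.4) [435.8 -61.8  66.2]
hex 3811 z 7.0 circ (array([444.3, 306.2]), 48.3) rect [443.8 306.3] [83.8 96.3] 10 bbox [400. 259.] [489. 354.]
oblong 2356 z 7.1 circ (array([598.5, 301.1]), 57.5) rect [599.2 301.8] [64.5 98.8] 5 bbox [563. 250.] [635. 351.]
round 1374 z 7.1 circ (array([434.3, 144.5]), 43.8) rect [443.3 143.3] [86.8 69.1] 84 bbox [405. 102.] [478. 187.]
square 2676 z 7.2 circ (array([591.7, -43. ]), 54.4) rect [591.7 -42.6] [78.2 78.6] 6 bbox [550. -86.] [633.  -0.]
cross 638 z 7.1 circ (array([549.1, 112.8]), 21.8) rect [548.5 112.7] [28.8 34.2] 20 bbox [530.  92.] [566. 133.]
```

View pics/w4.png

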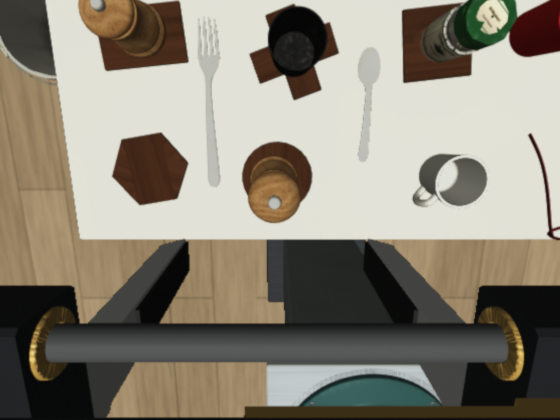

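Pepper mill is on the round coaster (275,180), about 2 mm off centre. The hexagon (150,168) is free with its centre at (444.2,306.2). Before reaching the back row, I'll check the clearance to the microwave.

Run:
```python
from fit import *
for c in ("scene","top"):
    P=cloud(cam(c)).reshape(-1,3)
    for y in range(-140,350,40):
        m=(abs(P[:,1]-y)<20)&(P[:,0]>640)&(P[:,0]<800)
        print(c,y,[(zl,round(float(np.percentile(P[m&(P[:,2]>zl)&(P[:,2]<zl+50),0],1))) if (m&(P[:,2]>zl)&(P[:,2]<zl+50)).sum()>10 else None) for zl in (20,70,120,170,220)])
```

```text
scene -140 [(20, None), (70, None), (120, None), (170, None), (220, None)]
scene -100 [(20, 697), (70, 698), (120, 697), (170, 697), (220, 697)]
scene -60 [(20, 698), (70, 677), (120, 682), (170, 678), (220, 698)]
scene -20 [(20, 692), (70, 674), (120, 674), (170, 674), (220, 692)]
scene 20 [(20, 673), (70, 673), (120, 672), (170, 672), (220, 674)]
scene 60 [(20, 707), (70, 707), (120, 709), (170, 707), (220, 707)]
scene 100 [(20, 710), (70, 710), (120, 720), (170, 711), (220, 710)]
scene 140 [(20, 713), (70, 713), (120, 723), (170, 713), (220, 713)]
scene 180 [(20, 715), (70, 716), (120, 726), (170, 716), (220, 716)]
scene 220 [(20, 718), (70, 719), (120, 728), (170, 719), (220, 719)]
scene 260 [(20, 721), (70, 722), (120, 731), (170, 721), (220, 722)]
scene 300 [(20, 724), (70, 724), (120, 724), (170, 724), (220, 724)]
scene 340 [(20, 727), (70, 727), (120, 727), (170, 727), (220, 727)]
top -140 [(20, None), (70, None), (120, None), (170, None), (220, None)]
top -100 [(20, 699), (70, 696), (120, 698), (170, 696), (220, 698)]
top -60 [(20, 700), (70, 678), (120, 683), (170, 678), (220, 699)]
top -20 [(20, 681), (70, 678), (120, 692), (170, 683), (220, 702)]
top 20 [(20, 673), (70, 673), (120, 673), (170, 673), (220, 674)]
top 60 [(20, 708), (70, 708), (120, 708), (170, 708), (220, 708)]
top 100 [(20, 711), (70, 711), (120, 721), (170, 710), (220, 711)]
top 140 [(20, None), (70, 714), (120, 724), (170, 713), (220, 714)]
top 180 [(20, None), (70, None), (120, None), (170, 716), (220, 717)]
top 220 [(20, None), (70, None), (120, 730), (170, 719), (220, 720)]
top 260 [(20, None), (70, 724), (120, 732), (170, 722), (220, 722)]
top 300 [(20, 726), (70, 725), (120, 725), (170, 724), (220, 725)]
top 340 [(20, 727), (70, 727), (120, 727), (170, 727), (220, 728)]
```

The microwave handle and knobs reach x≈673–683, where the wrist camera would end up. I'll turn the tool half round so the camera is on the robot's side.

```bash
python3 -m jog '{"delta_pos":[[0,0,0],[0,0,0],[0,0,0],[0,0,0],[0,0,0],[0,0,0],[0,0,0],[0,0,0],[0,0,0],[0,0,0],[0,0,0],[0,0,0]],"twist":[[0,0,-0.19],[0,0,-0.19],[0,0,-0.19],[0,0,-0.19],[0,0,-0.19],[0,0,-0.19],[0,0,-0.19],[0,0,-0.19],[0,0,-0.19],[0,0,-0.19],[0,0,-0.19],[0,0,-0.19]],"fingers":[1,1,1,1,1,1,1,1,1,1,1,1]}'
python3 -m jog '{"delta_pos":[[0,0,0],[0,0,0],[0,0,0],[0,0,0],[0,0,0],[0,0,0],[0,0,0],[0,0,0],[0,0,0],[0,0,0],[0,0,0]],"twist":[[0,0,-0.19],[0,0,-0.19],[0,0,-0.19],[0,0,-0.19],[0,0,-0.19],[0,0,-0.19],[0,0,-0.19],[0,0,-0.19],[0,0,-0.19],[0,0,-0.01],[0,0,0]],"fingers":[1,1,1,1,1,1,1,1,1,1,1]}'
python3 -c "
from plant import bot;print(bot.state()['qpos'].round(2))"
```

```text
time: 23.6
tcp_pos: [434.6, 144.5, 290.2]
eef_rot: [-3.142, -0.0, 1.797]
wrist_force: [0.0, -0.8, -0.1]
opening: 93.9
grasp_force: 0.0
time: 24.7
tcp_pos: [434.6, 144.4, 290.1]
eef_rot: [3.141, -0.0, 3.137]
wrist_force: [-0.6, 0.2, 0.7]
opening: 93.9
grasp_force: 0.0
[ 0.5   0.11 -0.94  1.9   0.09  1.19  1.09]
```

```bash
python3 -m jog '{"delta_pos":[[-0.792,-0.942,0],[-0.792,-0.942,0],[-0.792,-0.942,0],[-0.792,-0.942,0],[-0.792,-0.942,0],[-0.792,-0.942,0],[-0.792,-0.942,0],[-0.792,-0.942,0],[0,0,1],[0,0,1],[0,0,1],[0,0,1]],"twist":[[0,0,0],[0,0,0],[0,0,0],[0,0,0],[0,0,0],[0,0,0],[0,0,0],[0,0,0],[0,0,0],[0,0,0],[0,0,0],[0,0,0]],"fingers":[0.6,0.6,0.6,0.6,0.6,0.6,0.6,0.6,0.6,0.6,0.6,0.6]}'
python3 -m jog '{"delta_pos":[[0,0,0],[0,0,0]],"twist":[[0,0,0],[0,0,0]],"fingers":[0.6,0.6]}'
python3 -c "
from plant import bot;print(bot.state()['qpos'].round(2))"
```

```text
time: 25.9
tcp_pos: [592.9, -44.0, 189.0]
eef_rot: [3.142, -0.0, 3.137]
wrist_force: [0.0, -0.4, -0.3]
opening: 75.3
grasp_force: 0.0
time: 26.1
tcp_pos: [593.1, -43.7, 190.7]
eef_rot: [3.141, -0.0, 3.139]
wrist_force: [0.4, 0.7, 0.6]
opening: 75.0
grasp_force: 0.0
[ 0.58  0.49 -0.75  1.7   0.37  1.09  1.29]
```

```bash
python3 -m jog '{"delta_pos":[[0,0,0.947],[0,0,0.947],[0,0,0.947],[0,0,0.947],[0,0,0],[0,0,0],[0,0,0],[0,0,0],[0,0,0],[0,0,0],[0,0,0],[0,0,0]],"twist":[[0,0,0],[0,0,0],[0,0,0],[0,0,0],[0,0,0],[0,0,0],[0,0,0],[0,0,0],[0,0,0],[0,0,0],[0,0,0],[0,0,0]],"fingers":[0.6,0.6,0.6,0.6,0.6,0.6,-1,-1,-1,-1,-1,-1]}' 20
```

```text
time: 27.3
tcp_pos: [593.2, -44.0, 95.8]
eef_rot: [-3.141, 0.0, 3.141]
wrist_force: [-0.6, -0.1, 4.6]
opening: 45.0
grasp_force: 20.0
```

```bash
python3 -m jog '{"delta_pos":[[0,0,-0.6],[0,0,-1],[0,0,-1],[0,0,-1],[0,0,-1],[0,0,-1],[0,0,-1],[0,0,-0.4],[0.397,0.934,0],[0.397,0.934,0],[0.397,0.934,0],[0.397,0.934,0]],"twist":[[0,0,0],[0,0,0],[0,0,0],[0,0,0],[0,0,0],[0,0,0],[0,0,0],[0,0,0],[0,0,0],[0,0,0],[0,0,0],[0,0,0]],"fingers":[-1,-1,-1,-1,-1,-1,-1,-1,-1,-1,-1,-1]}'
python3 -m jog '{"delta_pos":[[0.397,0.934,0],[0.397,0.934,0],[0.397,0.934,0],[0.397,0.934,0],[0.397,0.934,0],[0.397,0.934,0],[0.397,0.934,0],[0.397,0.934,0],[0.397,0.934,0],[0.397,0.934,0],[0.397,0.934,0],[0,0,0]],"twist":[[0,0,0],[0,0,0],[0,0,0],[0,0,0],[0,0,0],[0,0,0],[0,0,0],[0,0,0],[0,0,0],[0,0,0],[0,0,0],[0,0,0]],"fingers":[-1,-1,-1,-1,-1,-1,-1,-1,-1,-1,-1,-1]}'
python3 -m jog '{"delta_pos":[[0,0,1],[0,0,1],[0,0,1],[0,0,1],[0,0,1],[0,0,0.7],[0,0,0],[0,0,0]],"twist":[[0,0,0],[0,0,0],[0,0,0],[0,0,0],[0,0,0],[0,0,0],[0,0,0],[0,0,0]],"fingers":[-1,-1,-1,-1,-1,-1,-1,-1]}'
```

```text
time: 28.5
tcp_pos: [552.4, 50.4, 270.2]
eef_rot: [3.142, -0.001, -3.142]
wrist_force: [0.5, 0.6, -0.8]
opening: 44.6
grasp_force: 19.9
time: 29.7
tcp_pos: [441.9, 309.2, 270.5]
eef_rot: [3.141, -0.001, -3.137]
wrist_force: [-0.8, -0.9, -1.0]
opening: 44.4
grasp_force: 19.9
time: 30.5
tcp_pos: [444.2, 306.2, 128.4]
eef_rot: [3.142, -0.0, 3.141]
wrist_force: [0.2, -0.4, -0.5]
opening: 44.7
grasp_force: 19.9
```

```bash
python3 -m jog '{"delta_pos":[[0,0,0.6],[0,0,0.5],[0,0,0.16],[0,0,0],[0,0,0],[0,0,0]],"twist":[[0,0,0],[0,0,0],[0,0,0],[0,0,0],[0,0,0],[0,0,0]],"fingers":[-1,-1,-1,-1,-1,-1]}'
python3 -m jog '{"delta_pos":[[0,0,0],[0,0,0],[0,0,0],[0,0,0],[0,0,0],[0,0,-0.5],[0,0,-1],[0,0,-1],[0,0,-1],[0,0,-1],[0,0,-1],[0,0,0]],"twist":[[0,0,0],[0,0,0],[0,0,0],[0,0,0],[0,0,0],[0,0,0],[0,0,0],[0,0,0],[0,0,0],[0,0,0],[0,0,0],[0,0,0]],"fingers":[0.8,0.8,0.8,0.8,0.8,0.8,0.8,0.8,0.8,0.8,0.8,0.8]}'
```

```text
time: 31.1
tcp_pos: [444.1, 306.4, 96.4]
eef_rot: [3.141, -0.0, -3.142]
wrist_force: [0.2, -0.0, -1.0]
opening: 44.9
grasp_force: 20.3
time: 32.3
tcp_pos: [444.9, 307.5, 237.7]
eef_rot: [3.139, 0.004, -3.141]
wrist_force: [0.2, 1.1, -0.4]
opening: 84.6
grasp_force: 0.0
```

```bash
python3 -m jog '{"delta_pos":[[-0.907,-0.04,0],[-0.907,-0.04,0],[-0.907,-0.04,0],[-0.907,-0.04,0],[-0.907,-0.04,0],[-0.907,-0.04,0],[-0.907,-0.04,0],[0,0,1],[0,0,1],[0,0,1],[0,0,1],[0,0,0]],"twist":[[0,0,0],[0,0,0],[0,0,0],[0,0,0],[0,0,0],[0,0,0],[0,0,0],[0,0,0],[0,0,0],[0,0,0],[0,0,0],[0,0,0]],"fingers":[1,1,1,1,1,1,1,1,1,1,1,1]}'
python3 -m jog '{"delta_pos":[[0,0,0],[0,0,0]],"twist":[[0,0,0],[0,0,0]],"fingers":[1,1]}'
```

```text
time: 33.5
tcp_pos: [601.4, 298.4, 131.0]
eef_rot: [-3.14, -0.004, -3.141]
wrist_force: [-0.2, 0.0, 0.4]
opening: 94.1
grasp_force: 0.0
time: 33.7
tcp_pos: [603.3, 299.8, 135.6]
eef_rot: [3.141, 0.001, 3.142]
wrist_force: [-0.5, -0.1, -0.5]
opening: 94.0
grasp_force: 0.0
```

```bash
python3 look.py w5 >/dev/null; python3 -c "
from plant import bot;print(bot.state()['qpos'].round(2))"; sed -i 's/pepR=/jarH=(444,306,100,120),pepR=/' fit.py; python3 fit.py w5
```

```text
[-0.    0.71 -0.76  1.54  0.53  1.11  0.69]
Still running in the background as job /tmp/bash_jobs.1000/9ac86b7b3125 (pid 1061). You'll get a notice when it ends.
```

View pics/w5.png

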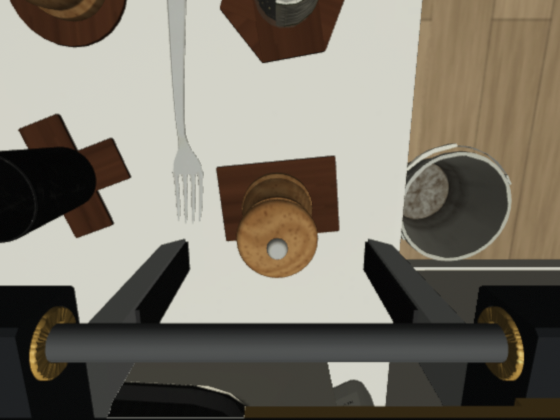

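The open jaws straddle the salt mill head (277,240) symmetrically. The fit script hung, so I'll stop it and carry on.

```bash
kill -9 -- -$(cat /tmp/bash_jobs.1000/9ac86b7b3125/pid); python3 -m jog '{"delta_pos":[[0,0,0.89],[0,0,0.89],[0,0,0],[0,0,0],[0,0,0],[0,0,0],[0,0,0],[0,0,0],[0,0,0],[0,0,0],[0,0,0],[0,0,0]],"twist":[[0,0,0],[0,0,0],[0,0,0],[0,0,0],[0,0,0],[0,0,0],[0,0,0],[0,0,0],[0,0,0],[0,0,0],[0,0,0],[0,0,0]],"fingers":[1,1,1,1,-1,-1,-1,-1,-1,-1,-1,-1]}' 25
```

```text
time: 35.95
tcp_pos: [602.8, 299.4, 89.4]
eef_rot: [3.142, -0.0, 3.141]
wrist_force: [-0.4, 0.4, -0.9]
opening: 47.5
grasp_force: 24.9
```

```bash
python3 -m jog '{"delta_pos":[[0,0,-0.6],[0,0,-1],[0,0,-1],[0,0,-1],[0,0,-1],[0.031,-0.979,0],[0.031,-0.979,0],[0.031,-0.979,0],[0.031,-0.979,0],[0.031,-0.979,0],[0.031,-0.979,0],[0.031,-0.979,0]],"twist":[[0,0,0],[0,0,0],[0,0,0],[0,0,0],[0,0,0],[0,0,0],[0,0,0],[0,0,0],[0,0,0],[0,0,0],[0,0,0],[0,0,0]],"fingers":[-1,-1,-1,-1,-1,-1,-1,-1,-1,-1,-1,-1]}'
python3 -m jog '{"delta_pos":[[0.031,-0.979,0],[0.031,-0.979,0],[0.031,-0.979,0],[0.031,-0.979,0],[0.031,-0.979,0],[0.031,-0.979,0],[0.031,-0.979,0],[0,0,0],[0,0,0],[0,0,1],[0,0,1],[0,0,0.8]],"twist":[[0,0,0],[0,0,0],[0,0,0],[0,0,0],[0,0,0],[0,0,0],[0,0,0],[0,0,0],[0,0,0],[0,0,0],[0,0,0],[0,0,0]],"fingers":[-1,-1,-1,-1,-1,-1,-1,-1,-1,-1,-1,-1]}'
python3 -m jog '{"delta_pos":[[0,0,0.8],[0,0,0],[0,0,0],[0,0,0]],"twist":[[0,0,0],[0,0,0],[0,0,0],[0,0,0]],"fingers":[-1,-1,-1,-1]}'
```

```text
time: 37.15
tcp_pos: [597.2, 127.1, 205.5]
eef_rot: [-3.142, 0.001, -3.141]
wrist_force: [0.7, -1.5, -2.3]
opening: 47.3
grasp_force: 24.8
time: 38.35
tcp_pos: [591.8, -42.0, 133.8]
eef_rot: [3.141, -0.0, -3.14]
wrist_force: [0.5, -0.4, -1.7]
opening: 47.2
grasp_force: 24.8
time: 38.75
tcp_pos: [592.6, -42.7, 115.8]
eef_rot: [3.142, 0.001, -3.141]
wrist_force: [0.5, -0.4, -1.3]
opening: 47.1
grasp_force: 24.8
```

```bash
python3 -m jog '{"delta_pos":[[0,0,0.6],[0,0,0.42],[0,0,0],[0,0,0],[0,0,0]],"twist":[[0,0,0],[0,0,0],[0,0,0],[0,0,0],[0,0,0]],"fingers":[-1,-1,-1,-1,-1]}'
python3 -m jog '{"delta_pos":[[0,0,0],[0,0,0],[0,0,0],[0,0,0],[0,0,0],[0,0,-0.5],[0,0,-1],[0,0,-1],[0,0,-1],[0,0,-1],[0,0,-1],[0,0,0]],"twist":[[0,0,0],[0,0,0],[0,0,0],[0,0,0],[0,0,0],[0,0,0],[0,0,0],[0,0,0],[0,0,0],[0,0,0],[0,0,0],[0,0,0]],"fingers":[0.7,0.7,0.7,0.7,0.7,0.7,0.7,0.7,0.7,0.7,0.7,0.7]}'
```

```text
time: 39.25
tcp_pos: [591.7, -43.3, 88.6]
eef_rot: [3.141, -0.001, 3.141]
wrist_force: [0.4, 0.5, -2.1]
opening: 47.6
grasp_force: 25.0
time: 40.45
tcp_pos: [593.2, -42.9, 230.4]
eef_rot: [-3.141, 0.005, -3.141]
wrist_force: [0.6, 0.2, -0.2]
opening: 79.7
grasp_force: 0.0
```

```bash
python3 -m jog '{"delta_pos":[[0.069,0.96,0],[0.069,0.96,0],[0.069,0.96,0],[0.069,0.96,0],[0.069,0.96,0],[0.069,0.96,0],[0.069,0.96,0],[0,0,0],[0,0,0],[0,0,0]],"twist":[[0,0,0],[0,0,0],[0,0,0],[0,0,0],[0,0,0],[0,0,0],[0,0,0],[0,0,0],[0,0,0],[0,0,0]],"fingers":[1,1,1,1,1,1,1,1,1,1]}' 15
sed -i 's/            Q=P\[l==k\]; r/            if n_<2 or s[k,4]<100: continue\n            Q=P[l==k]; r/' fit.py; sed -i 's/pepR=/saltS=(592,-43,85,108),pepR=/' fit.py
timeout 60 python3 look.py w6 >/dev/null; timeout 60 python3 fit.py w6
```

```text
time: 41.45
tcp_pos: [580.0, 123.7, 226.4]
eef_rot: [-3.141, -0.0, 3.14]
wrist_force: [0.4, -0.0, 1.0]
opening: 93.9
grasp_force: 0.0
w6 table z 0.9836474618471129
jar 2004 topz 115.9 (array([592.4, -41.5]), 23.0) [591.2 -39.6 104.9]
beakT 484 topz 90.9 (array([579.6, 126.1]), 28.5) [587.8 126.1  87.8]
jarH 3529 topz 114.4 (array([444.2, 306.5]), 23.4) [446.5 303.7 112. ]
saltS 2395 topz 106.1 (array([592. , -41.2]), 24.8) [589.5 -36.7 101.9]
pepR 2530 topz 145.3 (array([436.7, 147.3]), 24.4) [446.6 146.2 139.3]
cup 1127 topz 68.4 (array([433.4, -55.3]), 36.0) [438.7 -60.7  65.2]
hex 3640 z 7.0 circ (array([444.2, 305.5]), 48.5) rect [445.5 298.7] [85.2 82.3] 11 bbox [399. 258.] [490. 344.]
oblong 5020 z 7.1 circ (array([599.2, 301.6]), 57.7) rect [599.3 302.1] [64.9 99.3] 6 bbox [563. 250.] [635. 354.]
round 2565 z 7.2 circ (array([434.3, 144.2]), 44.2) rect [442.7 140.8] [87.7 69.5] 68 bbox [397. 101.] [478. 188.]
square 2152 z 7.1 circ (array([591.3, -42.2]), 54.4) rect [591.8 -42.4] [78.4 80.1] 6 bbox [549. -86.] [633.   1.]
cross 742 z 7.2 circ (array([549.3, 113.1]), 21.8) rect [548.6 112.6] [29.4 34.4] 20 bbox [530.  93.] [568. 133.]
```

View pics/w6.png

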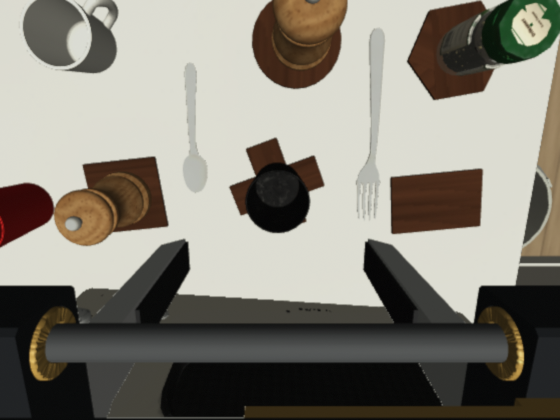

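The salt mill is on the square, the pepper mill on the round and the jar on the hexagon, all within about 3 mm. The oblong (437,200) is free with its centre at (599.3,302), and the beaker (278,195) is centred below the jaws.

```bash
python3 -m jog '{"delta_pos":[[0,0.05,0.922],[0,0,0.922],[0,0,0.922],[0,0,0.922],[0,0,0.922],[0,0,0.922],[0,0,0.922],[0,0,0],[0,0,0],[0,0,0]],"twist":[[0,0,0],[0,0,0],[0,0,0],[0,0,0],[0,0,0],[0,0,0],[0,0,0],[0,0,0],[0,0,0],[0,0,0]],"fingers":[1,1,1,1,1,1,1,1,1,1]}'
python3 -m jog '{"delta_pos":[[0,0,0],[0,0,0],[0,0,0],[0,0,0],[0,0,0],[0,0,0],[0,0,0],[0,0,0]],"twist":[[0,0,0],[0,0,0],[0,0,0],[0,0,0],[0,0,0],[0,0,0],[0,0,0],[0,0,0]],"fingers":[-1,-1,-1,-1,-1,-1,-1,-1]}' 15
```

```text
time: 43.5
tcp_pos: [580.5, 126.2, 66.4]
eef_rot: [3.141, 0.001, 3.142]
wrist_force: [0.4, 0.5, 0.5]
opening: 93.8
grasp_force: 0.0
time: 44.3
tcp_pos: [579.9, 125.8, 65.1]
eef_rot: [-3.142, -0.0, 3.141]
wrist_force: [-0.4, -1.7, 1.1]
opening: 55.8
grasp_force: 15.0
```

```bash
python3 -m jog '{"delta_pos":[[0,0,-0.8],[0,0,-0.8],[-0.097,0.881,0],[-0.097,0.881,0],[-0.097,0.881,0],[-0.097,0.881,0],[-0.097,0.881,0],[-0.097,0.881,0],[-0.097,0.881,0],[-0.097,0.881,0],[0,0,0],[0,0,0]],"twist":[[0,0,0],[0,0,0],[0,0,0],[0,0,0],[0,0,0],[0,0,0],[0,0,0],[0,0,0],[0,0,0],[0,0,0],[0,0,0],[0,0,0]],"fingers":[-1,-1,-1,-1,-1,-1,-1,-1,-1,-1,-1,-1]}'
python3 -m jog '{"delta_pos":[[0,0,0.6],[0,0,0.6],[0,0,0.34],[0,0,0],[0,0,0],[0,0,0]],"twist":[[0,0,0],[0,0,0],[0,0,0],[0,0,0],[0,0,0],[0,0,0]],"fingers":[-1,-1,-1,-1,-1,-1]}'
```

```text
time: 45.5
tcp_pos: [598.9, 302.4, 104.7]
eef_rot: [-3.142, -0.001, -3.141]
wrist_force: [0.5, 0.6, -1.6]
opening: 55.9
grasp_force: 15.0
time: 46.1
tcp_pos: [599.3, 302.2, 66.6]
eef_rot: [3.141, -0.0, 3.141]
wrist_force: [0.3, 0.4, -1.9]
opening: 55.5
grasp_force: 15.0
```

Lower the last millimetre, release, rise and back away for the final look.

```bash
python3 -m jog '{"delta_pos":[[0,0,0.05],[0,0,0],[0,0,0],[0,0,0],[0,0,0],[0,0,0],[0,0,0],[0,0,-0.5],[0,0,-1],[0,0,-1],[0,0,-1],[0,0,-1]],"twist":[[0,0,0],[0,0,0],[0,0,0],[0,0,0],[0,0,0],[0,0,0],[0,0,0],[0,0,0],[0,0,0],[0,0,0],[0,0,0],[0,0,0]],"fingers":[-1,-1,1,1,1,1,1,1,1,1,1,1]}'
python3 -m jog '{"delta_pos":[[0,0,-1],[0,0,-1],[0,-1,-1],[0,-1,-1],[0,-1,-1],[0,-1,0],[0,-1,0],[0,-1,0],[0,0,0],[0,0,0]],"twist":[[0,0,0],[0,0,0],[0,0,0],[0,0,0],[0,0,0],[0,0,0],[0,0,0],[0,0,0],[0,0,0],[0,0,0]],"fingers":[1,1,1,1,1,1,1,1,1,1]}'
sed -i 's/pepR=/beakO=(599,302,78,95),pepR=/' fit.py
timeout 60 python3 look.py w7 >/dev/null; timeout 60 python3 fit.py w7
```

```text
time: 47.3
tcp_pos: [599.2, 302.3, 179.9]
eef_rot: [3.141, 0.0, -3.141]
wrist_force: [1.2, -0.2, -0.5]
opening: 94.0
grasp_force: 0.0
time: 48.3
tcp_pos: [599.2, 152.1, 303.7]
eef_rot: [3.141, 0.001, 3.141]
wrist_force: [-0.6, 0.5, -0.0]
opening: 94.1
grasp_force: 0.0
w7 table z 6.945554031378094
salt 198 topz 91.3 (array([599.5, 301.7]), 28.6) [600.7 306.   89.7]
jar 1345 topz 116.0 (array([592.2, -41.5]), 22.9) [591.4 -39.6 105. ]
jarH 2197 topz 114.4 (array([444.1, 306.7]), 23.1) [445.6 305.1 112.3]
saltS 1581 topz 106.1 (array([592.3, -40.1]), 24.4) [590.5 -36.6 102. ]
beakO 468 topz 90.7 (array([599. , 301.8]), 28.8) [600.6 306.7  87.3]
pepR 1659 topz 145.5 (array([435.2, 147.7]), 24.5) [445.6 147.7 139.4]
cup 790 topz 68.4 (array([432.9, -55.2]), 36.3) [435.5 -60.4  65. ]
hex 2397 z 7.0 circ (array([443.9, 305.7]), 48.1) rect [444.7 301.4] [84.  86.4] 10 bbox [399. 259.] [489. 347.]
oblong 1553 z 7.1 circ (array([599.3, 301.8]), 57.2) rect [599.3 301.6] [63.7 97.6] 5 bbox [563. 251.] [634. 349.]
round 1733 z 7.1 circ (array([434.7, 144.5]), 43.6) rect [443.1 144.2] [86.4 70.4] 89 bbox [407. 101.] [478. 187.]
square 1536 z 7.2 circ (array([592.2, -42.7]), 54.1) rect [592.1 -42.2] [77.5 78.8] 6 bbox [550. -85.] [634.   0.]
cross 3207 z 7.2 circ (array([581. , 124.6]), 50.6) rect [580.9 124.7] [90.2 90.9] 66 bbox [531.  74.] [631. 174.]
```

View pics/w7.png

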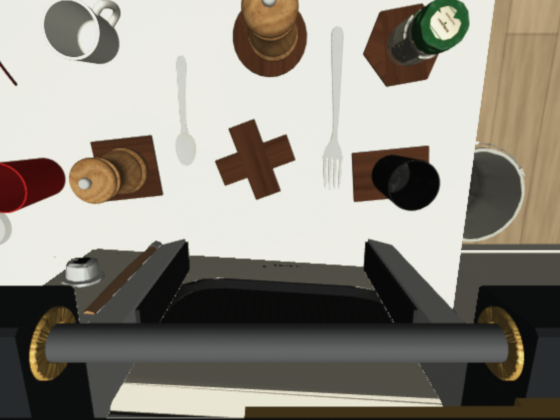

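All four stand upright on their own coasters, within about 3 mm of centre. The cup hasn't moved, the cross is empty and the arm is clear.

```bash
python3 -c "
from plant import bot;print(bot.sign_off())"
```

```text
the job is handed in; nothing more can be done
None
```

The pepper mill, salt mill, spice jar and beaker each stand upright on their own coaster, about 3 mm or less off centre in the last wrist view; the cup was not moved, and I handed the job in after about 48 s of robot time (the hand-in returned no verdict).

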